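# Shut the tagged air valve under the sliding cover

### The arm

A 6-joint arm with a two-finger parallel gripper is mounted at the origin on a cart in front of the work surface, level with it; the furniture and walls round the work are solid. World frame = base frame: x ahead of the robot, y to its left, z up, the work surface at z = 0. Lengths are in m, angles in degrees, forces in N, time in s.
With the tool pointing down it reaches from about 0.35 to 0.875 m from the base axis. Payload 4.2 kg.
Tool frame: the origin (TCP) lies at the centre of the arm's flange, where the gripper is bolted on; the fingertips stand 182 mm ahead of it and the grasp point (between the pads) lies 164 mm ahead of it (r.nose_length is the distance from the TCP to the fingertips, in m); z points along the fingers, y is the line along which they close (so a half turn about z gives the same grasp; the last joint's range is limited). The gripper opens to 87 mm and grips with 3 to 60 N. Pads are 19 mm wide; open, the fingers measure 117 mm over their backs; the gripper's body (75 mm by 190 mm) begins 51 mm behind the grasp point.
Start: joints at [-49.125, 22.042, 0.453, 0, -68.411, -14.817], TCP at [0.275, -0.561, 0.405] pointing down, gripper open.
Joint ranges: [-179.83, 179.83], [-69.29, 118.12], [-61.27, 80.66], [-181.25, 117.63], [-171.15, -9.14], [-177.46, 177.46]. Speed limits (degrees/s): [159.86, 159.86, 180, 180, 180, 180].

### API

Orientations are given as a 3x3 rotation matrix whose columns are the frame's x, y, z axes.
In Python, from station import r, vision gives the robot as it stands. The module is installed in compiled form; this text tells all that it offers.
- The arm moves only by the shell command python3 -m creep 'ROWS'. ROWS is JSON, a list of rows, each a list of 7 numbers: the opening, from -1 (shut) to 1 (fully open), then the shift along the tool's x, y, z in mm, then the turn, a rotation vector about the tool's x, y, z in degrees. A call has 1 to 8 rows; each row is the pose to reach, as a shift and turn from the pose commanded when the call began, along the tool's axes at that moment; what a row does not reach only later rows make up. A row lasts 1/12 s, in which the tool goes at most 41.7 mm and 7.16 degrees, less where a joint would pass 70% of its speed; a pose out of reach is approached as far as the arm can. A call with a gripper value outside its range is refused whole. The fingers move at their own pace and stop on an object; the grip force is fixed at half the most. Time passes only in rows, so rows that repeat a pose let the fingers close. It gives the time, the measured TCP pose, the force, the opening and the grip force at its end, in the units of the state.
- r.sense(): the state, without advancing time (a new reading comes with each control period).
- vision.capture(name): name is "scene" or "top" or "wrist"; returns (picture, depth): 400x640x3 uint8, red, green, blue; 400x640 float32, m along the optical axis (not along the pixel's ray), 0 where there is no reading.
- vision.camera_model(name): a dict with "vertical_fov" (degrees; the focal length in pixels is half the picture's height over the tangent of half this angle, whatever the lens; pixels are square), "cx", "cy" (the principal point, pixels), "extrinsics" (4x4, takes a point from camera to world coordinates); the wrist camera has in their place "mount" (4x4, takes a point from camera to tool coordinates, whose origin is the TCP and whose axes are the flange's). Camera axes: x right, y down, z forward; pixel columns grow to the right and rows downward; lengths in m; the calibration is good to about 2 mm. A picture is of the moment at which its call begins: read the wrist's pose just before it. camera_model takes no time and is no camera call.
- r.finish_job(): hands the job in; it is judged then, once.
Trained networks look in the newest picture that a camera, given by its name, has taken for a name from the list of things; names that differ only in an ending like _2 or _b are one class to them, and where a whole thing is asked for, a point or a joint stands for the part that bears it (a point fixed in the world has none). Each returns a list of dicts, best first, with "conf" (0 to 1); they miss things now and then, are a little off and sometimes report something else, mostly with a low value. They report only what shows in the picture. A call takes as long as a camera call.
- vision.find_in(camera, thing): "uv" ([column, row] in pixels, amid what is visible of it).
- vision.cut_out(camera, thing): "region" (400x640 bool, what is visible of it) and "uv" ([column, row] in pixels, amid what is visible of it).
The state is a dict: "time_s": time; "joints": joint angles; "joint_velocities": joint speeds; "effort": joint torques, N m; "tcp_pos": TCP position; "ee_rot": TCP orientation; "wrist_force": force on the tool from outside, world axes, zero at the start; "moment": the same for the moment, N m; "gripper_width": opening from 0.0 (shut) to 1.0 (fully open); "gripper_force": force on a finger pad.
Only numpy, scipy, OpenCV 4.12 (cv2) and the standard library are available. Lean on these libraries where they do the work, as an engineer would, in place of code of your own. Each camera call takes 0.05 s, during which the arm holds its last target. There are 200 camera calls.

### The job

On the bench stands a compressed-air shut-off box. Push its cover by the upright tab all the way back, sliding it in its guides and not lifting it, then look for the valve handle that ends in a round disc and push that handle clockwise, a quarter turn, until it is fully shut against its stop. Leave the plain handle, and the things lying round the box, as they are; nothing is to be picked up.

Things in the scene. Friction and masses are not known exactly. Their poses are not given: they have to be found in the camera images.
- air_box: compressed-air shut-off box fixed to the bench, 222 mm front to back (its x), 256 mm wide (its y), walls 60 mm high, guide lips at the sides to 67 mm. Origin at the centre of its underside; x to its back, y to its left, z up. Front half: an open well, covered at the start; rear half: a deck over which the cover slides
- well (a point): centre of the well's floor (box x -55, y 0, z 6 mm). The well is 100 mm front to back, 236 mm wide, open at the top once the cover is back. In it are two brass valves side by side, pivots at box x -27, y -46 and +46 mm; either can be the tagged one
- cover (a joint): slide of the flat steel cover (111 mm front to back, 246 mm wide, 4 mm thick, top at z 64 mm): 0 = over the well, 0.11 m = fully back against its stop with the well quite open; grows as the cover goes toward the box's +x. Starts at 0 to 0.015. Friction about 2 N, damping 6 N s/m; it stays where it is left
- cover_tab (a point): middle of the upright dark steel tab on the front edge of the cover: a plate 8 mm thick (box x), 80 mm wide (box y), from z 64 to 84 mm; this point is at z 75 mm. With the cover at 0 it lies at box x -101, y 0 mm. Push it from the front (from the robot's side) toward box +x
- cover_lift (a joint): how far the cover has been raised off its guides (m): 0 = lying in its guides, at most 0.05. The cover weighs about 0.4 kg and falls back when let go
- tagged_handle (a joint): quarter-turn of the handle to be shut: 0 = open, handle in line with its pipe and pointing to the front of the box (box -x); 1.571 = shut, handle across the pipe and pointing to the left (box +y), against its stop. It turns clockwise seen from above. Starts at 0 to 0.25. It takes about 0.12 N m (2.5 N at the tag) and stays where it is left
- tagged_end (a point): centre of the round tag at the end of the tagged handle, 48 mm from its pivot, at z 47 mm. The tag is a steel disc of diameter 30 mm, z 42 to 52 mm (a rivet to 54 mm); from it a steel bar 12 mm wide runs to the pivot. Push the disc sideways on its right flank at first (box -y side at angle 0) and follow the arc
- tagged_pivot (a point): point on the tagged handle's turning axis, at z 47 mm (hub diameter 22 mm), 22 mm in front of the deck
- plain_handle (a joint): angle of the other valve's handle, same meaning as tagged_handle; starts at 0 to 0.25 and is to stay as it is
- plain_end (a point): point on the plain handle 48 mm from its pivot, at z 47 mm: a straight steel bar 12 mm wide that ends square 63 mm from the pivot, with no disc
- multimeter: loose hand multimeter, 145x70x43 mm, lying face up left of the box; origin at the centre of its underside
- solder_spool: loose spool, diameter 56, height 45 mm, standing to the right of the box; origin at the centre of its underside
- loupe: loose black stand loupe, diameter 41, height 36 mm, right of the box near its front; origin at the centre of its underside
- cal_load: loose small block with a round stub, 43x24x13 mm, left of the box near its front; origin at the centre of its underside
- brush: loose black brush, 174x19x11 mm, lying in front of the box; origin at the centre of its underside

How it is judged (in metres and radians):
On the way, in this order (a step that is already met when the one before it is completed fails the run):
1. the cover is slid back to its stop (within 8 mm), the tagged handle still open (value of joint cover above 0.102 m and value of joint tagged_handle below 0.5 rad), for 0.2 s.
2. the tagged handle is pushed shut (within 0.1 rad of its stop) (value of joint tagged_handle above 1.47 rad), for 0.2 s.
At the end, for the whole second after the job is handed in: the cover lies in its guides within 8 mm of its rear stop, the tagged handle is within 0.1 rad of shut, both at rest; the end of the plain handle is within 10 mm, and each loose thing within 20 mm, of where it began (value of joint cover above 0.102 m and value of joint cover_lift below 0.003 m and value of joint tagged_handle above 1.47 rad and distance of plain_end from where it was at the start of the episode below 0.01 m and velocity of joint cover between -0.01 and 0.01 m/s and velocity of joint tagged_handle between -0.05 and 0.05 rad/s and distance of each of multimeter, solder_spool, loupe, cal_load, brush from where it was at the start of the episode below 0.02 m); the robot touches nothing.
It fails at once if the cover is lifted more than 8 mm out of its guides (value of joint cover_lift above 0.008 m).
It fails at once if the plain handle is moved by 10 mm or more at its end (distance of plain_end from where it was at the start of the episode above 0.01 m).
It fails at once if a loose thing round the box is moved by more than 20 mm (distance of any of multimeter, solder_spool, loupe, cal_load, brush from where it was at the start of the episode above 0.02 m).
It also fails if it takes over 48 s, if anything falls off the work surface, if the arm or the gripper's body presses on something with over 40 N, if the wrist force passes 120 N, or if a joint passes its speed limit or range.

## Working session

There is one attempt and no reset: what is moved stays moved. The work goes in short steps, Python scripts to look and compute and a shell command to move; the robot and the scene stay as the last step left them, time stands still between calls to the robot, and variables do not carry over. Pictures are saved under pics/ and viewed, at most 10 in all, crops included, and the job is handed in when it is done.

```bash
mkdir -p pics; cat > h.py <<'E'
import numpy as np, cv2
from station import r, vision
def model(cam, s=None):
    m=vision.camera_model(cam); f=200/np.tan(np.radians(m["vertical_fov"])/2)
    if cam=="wrist":
        T=np.eye(4); T[:3,:3]=np.array(s["ee_rot"]); T[:3,3]=s["tcp_pos"]; E=T@np.array(m["mount"])
    else: E=np.array(m["extrinsics"])
    return f,m["cx"],m["cy"],E
def shot(cam,name=None):
    s=r.sense(); rgb,d=vision.capture(cam)
    if name: cv2.imwrite(f"pics/{name}.png",rgb[...,::-1])
    return rgb,d,model(cam,s)
def cloud(d,M):
    f,cx,cy,E=M; v,u=np.mgrid[:400,:640]
    p=np.stack([(u-cx)/f*d,(v-cy)/f*d,d],-1)@E[:3,:3].T+E[:3,3]
    p[d<=0]=np.nan
    return p
def onplane(uv,z,M):
    f,cx,cy,E=M; ray=E[:3,:3]@np.array([(uv[0]-cx)/f,(uv[1]-cy)/f,1]); return E[:3,3]+ray*(z-E[2,3])/ray[2]
E
python3 - <<'E'
from h import *
for cam in("top","scene"):
    rgb,d,M=shot(cam,cam); P=cloud(d,M); np.save(cam,P)
    print(cam,M[3][:3,3])
    for t in("air_box","cover_tab","cover","multimeter","solder_spool","loupe","cal_load","brush"):
        for c in vision.cut_out(cam,t)[:1]:
            q=P[c["region"]]; print(t,round(c["conf"],2),np.round(c["uv"]),np.round(np.nanmedian(q,0),3),np.round(np.nanpercentile(q,[2,98],axis=0),3).tolist())
print(r.sense()["ee_rot"],r.sense()["time_s"])
E
```

```text
top [0.34018151 0.03818986 1.21039228]
air_box 0.97 [349. 185.] [ 0.587 -0.024  0.061] [[0.481, -0.148, 0.005], [0.703, 0.104, 0.07]]
cover_tab 0.96 [355. 201.] [ 0.549 -0.022  0.064] [[0.497, -0.138, 0.059], [0.604, 0.097, 0.082]]
cover 0.57 [351. 202.] [ 0.55  -0.021  0.064] [[0.497, -0.138, 0.06], [0.604, 0.097, 0.082]]
multimeter 0.94 [270. 181.] [0.608 0.171 0.032] [[0.541, 0.137, 0.003], [0.68, 0.207, 0.04]]
loupe 0.82 [425. 207.] [ 0.53  -0.198  0.033] [[0.512, -0.217, 0.02], [0.549, -0.18, 0.039]]
cal_load 0.54 [273. 221.] [0.511 0.166 0.013] [[0.489, 0.154, 0.004], [0.528, 0.178, 0.018]]
brush 0.94 [353. 262.] [ 0.412 -0.027  0.009] [[0.386, -0.116, 0.003], [0.437, 0.04, 0.014]]
scene [0.15637598 0.63480728 0.72311497]
air_box 0.85 [326. 195.] [0.571 0.015 0.06 ] [[0.478, -0.143, 0.006], [0.703, 0.111, 0.07]]
cover_tab 0.59 [341. 195.] [ 0.547 -0.004  0.065] [[0.497, -0.134, 0.062], [0.603, 0.097, 0.083]]
cover 0.59 [339. 194.] [ 0.548 -0.003  0.065] [[0.496, -0.136, 0.062], [0.604, 0.099, 0.083]]
multimeter 0.95 [267. 251.] [0.598 0.186 0.032] [[0.54, 0.147, 0.007], [0.675, 0.211, 0.04]]
solder_spool 0.83 [355. 143.] [ 0.642 -0.209  0.045] [[0.621, -0.238, 0.017], [0.672, -0.186, 0.048]]
cal_load 0.81 [306. 268.] [0.51  0.17  0.013] [[0.488, 0.157, 0.005], [0.527, 0.182, 0.016]]
brush 0.55 [398. 235.] [ 0.412 -0.019  0.009] [[0.384, -0.114, 0.003], [0.437, 0.044, 0.013]]
[[-8.98335443e-01 -4.39310175e-01  4.38052934e-05]
 [-4.39310176e-01  8.98335444e-01 -1.97155903e-06]
 [-3.84857218e-05 -2.10152325e-05 -9.99999999e-01]] 0.9
```

View pics/top.png

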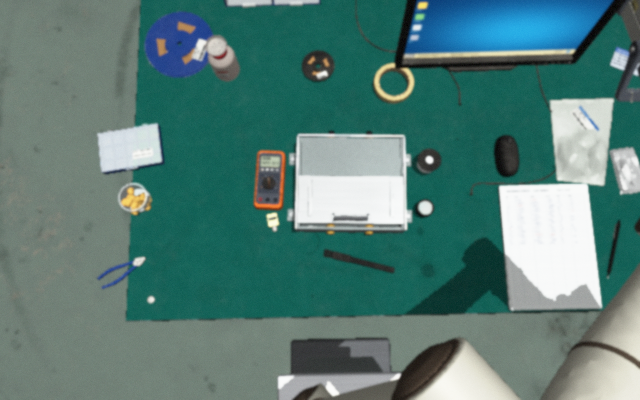

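```bash
python3 - <<'E'
from h import *
P=np.load("top.npy"); P2=np.load("scene.npy")
for n,P in(("top",P),("scene",P2)):
    q=P.reshape(-1,3)
    q=q[np.isfinite(q).all(1)]
    box=q[(q[:,2]>.055)&(q[:,2]<.072)&(abs(q[:,0]-.6)<.2)&(abs(q[:,1]+.02)<.16)]
    print(n,cv2.minAreaRect(box[:,:2].astype(np.float32)*1000),len(box))
    tab=q[(q[:,2]>.076)&(q[:,2]<.09)&(abs(q[:,0]-.5)<.06)&(abs(q[:,1]+.02)<.1)]
    print(cv2.minAreaRect(tab[:,:2].astype(np.float32)*1000),tab.mean(0),len(tab))
    lip=q[(q[:,2]>.0655)&(q[:,2]<.07)&(abs(q[:,0]-.6)<.12)]
    for s in(-1,1):
        l=lip[s*(lip[:,1]+.02)>.1]; l=l[abs(l[:,1]+.02)<.14]
        if len(l)>20: k=np.polyfit(l[:,0],l[:,1],1); print(s,len(l),k,np.degrees(np.arctan(k[0])),l.min(0),l.max(0))
E
```

```text
top ((593.7205810546875, -22.558639526367188), (256.33880615234375, 227.44346618652344), 88.08612823486328) 9500
((504.3693542480469, -19.47259521484375), (77.84461212158203, 7.872888565063477), 86.62163543701172) [ 0.50394418 -0.01992522  0.08326193] 127
-1 254 [-0.05988661 -0.10465228] -3.427156715628278 [ 0.48020317 -0.1536236   0.06551789] [ 0.70097539 -0.12007685  0.06999725]
1 230 [0.00390742 0.0951961 ] 0.22387736505131675 [0.48646589 0.08008969 0.06551351] [0.70908162 0.10720563 0.06999571]
scene ((593.4222412109375, -20.968505859375), (260.96356201171875, 228.70140075683594), 87.98925018310547) 7791
((504.2265319824219, -15.953689575195312), (81.94257354736328, 9.625852584838867), 88.16738891601562) [ 0.50306128 -0.01432619  0.08262467] 147
-1 184 [-0.03626813 -0.11964962] -2.0771006205729847 [ 0.48120282 -0.153496    0.06551436] [ 0.7038667  -0.1202089   0.06985487]
1 282 [-0.01008438  0.10614379] -0.5777729080032732 [0.48504876 0.08015384 0.06550947] [0.71073707 0.11282558 0.06984965]
```

The top view shows the covered box, with the tab at about (351,217), the brush in front at (358,261), the multimeter to the left, and the spool and loupe to the right. I get box yaw ≈ -1.9°, centre ≈ (0.5937,-0.0215), and cover ≈ 0.011.

```bash
cat >> h.py <<'E'
YAW=np.radians(-1.9); C=np.array([.5937,-.0215]); BX=np.array([np.cos(YAW),np.sin(YAW)]); BY=np.array([-BX[1],BX[0]])
def w(bx,by): return C+bx*BX+by*BY
def box(p): d=np.asarray(p)[:2]-C; return np.array([d@BX,d@BY])*1000
def row(bx,by,tipz):   # tool row (mm) to bring fingertip to box point
    s=r.sense(); R=np.array(s["ee_rot"]); t=np.r_[w(bx,by),tipz+r.nose_length]
    yaw=np.degrees(np.arctan2(R[1,1],R[0,1]))
    return np.round(R.T@(t-s["tcp_pos"])*1000,1),"turn z",round(yaw-(90-1.9),2)
E
python3 -c "
from h import *
print(row(-.145,0,.223))"
```

```text
(array([-3.958e+02,  4.128e+02, -4.000e-01]), 'turn z', np.float64(27.96))
```

```bash
for i in 1; do python3 -m creep '[[-1,-28,29,0,0,0,7],[-1,-56,58,0,0,0,14],[-1,-84,87,0,0,0,21],[-1,-112,116,0,0,0,28],[-1,-140,145,0,0,0,28],[-1,-168,174,0,0,0,28],[-1,-196,203,0,0,0,28],[-1,-224,232,0,0,0,28]]'; done
python3 -c "
from h import *
print(row(-.145,0,.223))"
```

```text
time_s: 1.57
tcp_pos: [0.3739, -0.2528, 0.4051]
ee_rot: [[-0.999, 0.034, 0.001], [0.034, 0.999, -0.0], [-0.001, -0.0, -1.0]]
wrist_force: [1.4, -0.2, 0.9]
gripper_width: 0.482
gripper_force: 0.0
(array([-6.680e+01,  2.385e+02, -1.000e-01]), 'turn z', np.float64(-0.06))
```

```bash
python3 -m creep '[[-1,-10,36,0,0,0,0],[-1,-20,72,0,0,0,0],[-1,-30,108,0,0,0,0],[-1,-40,144,0,0,0,0],[-1,-50,180,0,0,0,0],[-1,-60,215,0,0,0,0],[-1,-67,238,0,0,0,0],[-1,-67,238,0,0,0,0]]'
python3 -c "
from h import *
print(row(-.145,0,.070))"
```

```text
time_s: 2.23
tcp_pos: [0.4502, -0.0158, 0.4051]
ee_rot: [[-1.0, 0.029, 0.002], [0.029, 1.0, 0.001], [-0.002, 0.001, -1.0]]
wrist_force: [0.0, 0.4, 0.3]
gripper_width: 0.009
gripper_force: 0.0
(array([  1.7,  -1.1, 152.9]), 'turn z', np.float64(0.24))
```

```bash
python3 -m creep '[[-1,0,0,30,0,0,0],[-1,0,0,60,0,0,0],[-1,0,0,90,0,0,0],[-1,0,0,120,0,0,0],[-1,0,0,140,0,0,0],[-1,0,0,153,0,0,0],[-1,0,0,153,0,0,0],[-1,0,0,153,0,0,0]]'
python3 -c "
from h import *
print(row(-.145,0,.070))
rgb,d,M=shot('wrist','w1');shot('scene','s1')"
```

```text
time_s: 2.9
tcp_pos: [0.449, -0.0193, 0.2516]
ee_rot: [[-0.999, 0.034, -0.001], [0.034, 0.999, -0.001], [0.001, -0.001, -1.0]]
wrist_force: [0.8, 0.1, 1.0]
gripper_width: 0.006
gripper_force: 0.0
(array([ 0.3,  2.6, -0.6]), 'turn z', np.float64(-0.05))
```

View pics/s1.png

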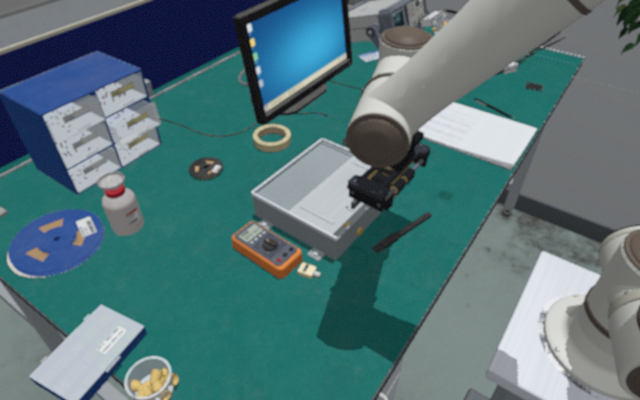

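The gripper now stands in front of the tab at (385,185), clear of the brush at (402,232). Next I push along -tool x.

```bash
python3 -m creep '[[-1,-12,2,0,0,0,0],[-1,-24,2,0,0,0,0],[-1,-36,2,0,0,0,0],[-1,-48,2,0,0,0,0],[-1,-60,2,0,0,0,0],[-1,-72,2,0,0,0,0],[-1,-84,2,0,0,0,0],[-1,-96,2,0,0,0,0]]'
python3 -c "
from h import *
print(row(-.0045,0,.070))"
```

```text
time_s: 3.67
tcp_pos: [0.5448, -0.0204, 0.2531]
ee_rot: [[-0.999, 0.034, -0.0], [0.034, 0.999, 0.0], [0.0, 0.0, -1.0]]
wrist_force: [-2.4, 1.4, 1.6]
gripper_width: 0.004
gripper_force: 1.4
(array([-44.4,   0.6,   0.9]), 'turn z', np.float64(-0.06))
```

```bash
python3 -m creep '[[-1,-8,0,0,0,0,0],[-1,-16,0,0,0,0,0],[-1,-23,0,0,0,0,0],[-1,-29,0,0,0,0,0],[-1,-34,0,0,0,0,0],[-1,-38,0,0,0,0,0],[-1,-41,0,0,0,0,0],[-1,-41,0,0,0,0,0]]'
python3 -c "
from h import *
print(row(-.0045,0,.070))"
```

```text
time_s: 4.33
tcp_pos: [0.5855, -0.0218, 0.2515]
ee_rot: [[-0.999, 0.034, -0.003], [0.034, 0.999, -0.0], [0.003, -0.0, -1.0]]
wrist_force: [-3.9, 0.2, 2.9]
gripper_width: 0.006
gripper_force: 2.2
(array([-3.7,  0.5, -0.7]), 'turn z', np.float64(-0.06))
```

Creep the last millimetres until the force shows the stop.

```bash
python3 -m creep '[[-1,-1,0,0,0,0,0],[-1,-2,0,0,0,0,0],[-1,-3,0,0,0,0,0],[-1,-3,0,0,0,0,0]]'
python3 -m creep '[[-1,-1,0,0,0,0,0],[-1,-2,0,0,0,0,0],[-1,-3,0,0,0,0,0],[-1,-3,0,0,0,0,0]]'

```

```text
time_s: 4.67
tcp_pos: [0.5866, -0.0218, 0.2514]
ee_rot: [[-0.999, 0.034, -0.008], [0.034, 0.999, -0.001], [0.008, -0.001, -1.0]]
wrist_force: [-9.6, 1.4, 7.6]
gripper_width: 0.005
gripper_force: 5.2
time_s: 5.0
tcp_pos: [0.5878, -0.0218, 0.2514]
ee_rot: [[-0.999, 0.035, -0.015], [0.035, 0.999, -0.001], [0.015, -0.001, -1.0]]
wrist_force: [-16.7, 3.7, 12.5]
gripper_width: 0.011
gripper_force: 8.4
```

It is at the stop, with the force rising. I'll back off, rise, and look into the well.

```bash
python3 -m creep '[[-1,5,0,0,0,0,0],[-1,20,0,0,0,0,0],[-1,40,0,-20,0,0,0],[-1,65,0,-50,0,0,0],[-1,95,0,-80,0,0,0],[-1,120,0,-110,0,0,0],[-1,150,0,-140,0,0,0],[-1,180,0,-160,0,0,0]]'
python3 - <<'E'
from h import *
for cam in("wrist","top","scene"):
    rgb,d,M=shot(cam,cam+"2"); P=cloud(d,M); np.save(cam+"2",P)
    for t in("tagged_handle","plain_handle","tagged_end","plain_end","tagged_pivot"):
        for c in vision.find_in(cam,t)[:2]:
            p=onplane(c["uv"],.05,M); print(cam,t,round(c["conf"],2),np.round(c["uv"]),np.round(box(p)))
    q=P.reshape(-1,3); tab=q[(q[:,2]>.076)&(q[:,2]<.09)&(abs(q[:,0]-.6)<.06)&(abs(q[:,1]+.02)<.1)]
    if len(tab): print("tab",box(np.median(tab,0)),len(tab))
E
```

```text
time_s: 5.67
tcp_pos: [0.4117, -0.0156, 0.4146]
ee_rot: [[-0.999, 0.034, 0.007], [0.034, 0.999, 0.001], [-0.006, 0.001, -1.0]]
wrist_force: [0.8, 0.3, 0.8]
gripper_width: 0.003
gripper_force: 0.0
wrist tagged_handle 0.69 [294. 247.] [-90. -32.]
wrist plain_handle 0.2 [196. 325.] [  33. -176.]
wrist tagged_pivot 0.74 [292. 248.] [-89. -34.]
wrist tagged_pivot 0.72 [292. 251.] [-85. -34.]
tab [3.53282317 2.0855263 ] 184
top tagged_handle 0.55 [371. 194.] [-28. -49.]
top plain_handle 0.7 [330. 202.] [-48.  47.]
top tagged_end 0.3 [426. 164.] [  47. -181.]
top plain_end 0.47 [328. 207.] [-59.  53.]
tab [5.84568332 1.79342359] 135
scene tagged_handle 0.67 [361. 188.] [-62. -42.]
scene tagged_handle 0.15 [265. 247.] [-10. 217.]
scene tagged_end 0.5 [359. 188.] [-58. -38.]
scene plain_end 0.66 [333. 214.] [-60.  62.]
scene tagged_pivot 0.72 [306. 177.] [60.  2.]
scene tagged_pivot 0.59 [353. 189.] [-49. -30.]
tab [4.6296508  4.90114139] 139
```

View pics/wrist2.png

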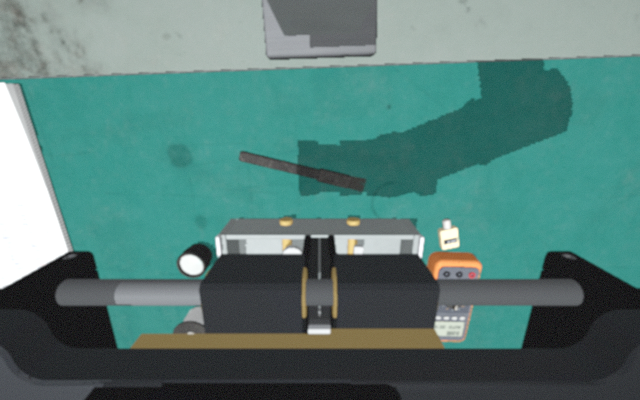

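The wrist view shows the open well with the disc at about (292,250), which is the box's right valve, mostly hidden by the gripper. I'll enlarge the top and scene views.

```bash
python3 - <<'E'
import cv2,numpy as np
a=cv2.imread("pics/top2.png")[125:240,285:420]; b=cv2.imread("pics/scene2.png")[130:260,245:405]
a=cv2.resize(a,None,fx=2.9,fy=2.9,interpolation=3); b=cv2.resize(b,(400,334),interpolation=3)
o=np.zeros((334,800,3),np.uint8); o[:a.shape[0],:a.shape[1]]=a[:334,:400]; o[:,400:]=b; cv2.imwrite("pics/c2.png",o)
E
```

```text
(no output)
```

View pics/c2.png

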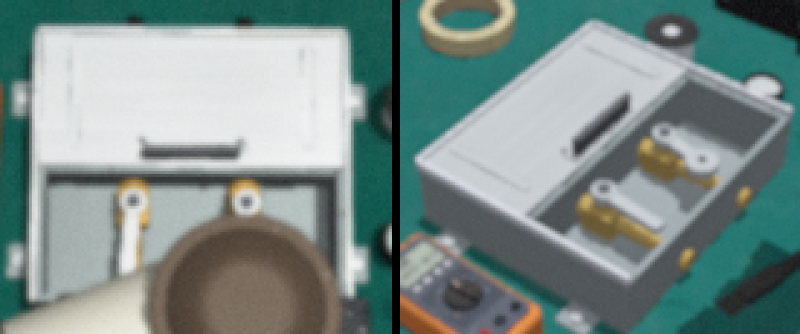

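The cover is fully back. The disc is on the right valve (y -46), at scene pixel (367,191); the plain handle is on the left.

```bash
python3 - <<'E'
from h import *
MT=model("top");MS=model("scene")
for n,M,uv in(("pivL top",MT,(330.9,194)),("pivR top",MT,(369.5,194)),("pivR sc",MS,(350.2,181.4)),("pivL sc",MS,(245+203*.4,130+188*.389)),("tag sc",MS,(367,191.5))):
    p=onplane(uv,.054,M); print(n,np.round(p,4),np.round(box(p),1))
P=np.load("scene2.npy").reshape(-1,3); P=P[np.isfinite(P).all(1)]
b=np.array([box(p) for p in P[(abs(P[:,0]-.55)<.1)&(abs(P[:,1])<.16)&(P[:,2]>.046)&(P[:,2]<.056)]])
m=(abs(b[:,0]+60)<35)&(b[:,1]<0)&(b[:,1]>-90); print(len(b[m])); q=b[m]; print(np.round(q[np.argsort(q[:,0])][::3]).astype(int).tolist())
print(row(-.08,-.085,.12))
E
```

```text
pivL top [0.5667 0.0247 0.054 ] [-28.5  45.3]
pivR top [ 0.5645 -0.066   0.054 ] [-27.7 -45.5]
pivR sc [ 0.5603 -0.0628  0.054 ] [-32.  -42.4]
pivL sc [0.5637 0.0277 0.054 ] [-31.6  48.2]
tag sc [ 0.5118 -0.0546  0.054 ] [-80.8 -35.8]
212
[[-91, -33], [-90, -37], [-90, -31], [-89, -32], [-88, -30], [-87, -42], [-86, -40], [-86, -25], [-85, -29], [-84, -39], [-83, -45], [-83, -21], [-83, -33], [-82, -42], [-81, -20], [-80, -29], [-80, -33], [-79, -38], [-79, -43], [-78, -29], [-77, -22], [-77, -34], [-76, -43], [-76, -48], [-75, -24], [-75, -46], [-74, -21], [-74, -27], [-72, -25], [-72, -22], [-71, -26], [-70, -33], [-70, -29], [-69, -22], [-68, -36], [-67, -25], [-66, -43], [-65, -31], [-64, -30], [-61, -38], [-60, -32], [-58, -34], [-58, -39], [-56, -42], [-54, -41], [-53, -39], [-52, -40], [-51, -34], [-50, -36], [-48, -42], [-47, -36], [-46, -41], [-44, -39], [-42, -42], [-41, -45], [-40, -43], [-38, -36], [-37, -51], [-36, -40], [-34, -46], [-34, -39], [-33, -43], [-33, -40], [-32, -33], [-31, -35], [-31, -48], [-29, -34], [-28, -39], [-27, -41], [-26, -35], [-25, -43]]
(array([-101.8,  -84.6,  109.5]), 'turn z', np.float64(-0.05))
```

```bash
cat >> h.py <<'E'
def fc(th):
    disc=np.array([-27-48*np.cos(th),-46+48*np.sin(th)]); t=np.array([np.sin(th),np.cos(th)])
    cx=np.interp(th,[.2,.6,1.6],[0,10,10]); cy=np.interp(th,[.2,1.0,1.57],[15,15,0])
    return disc-15*t-[cx,cy]
E
python3 - <<'E'
from h import *
P=np.load("scene2.npy").reshape(-1,3); P=P[np.isfinite(P).all(1)]
d=(P[:,:2]-C)*1000; b=np.c_[d@BX,d@BY]
for y0 in(-46,46):
    m=(b[:,0]>-102)&(b[:,0]<-92)&(abs(b[:,1]-y0)<14); print(y0,np.round(np.percentile(P[m,2],[50,90,99]),3),m.sum())
for th in np.arange(.1,1.65,.1): print(round(th,2),np.round(fc(th),1))
print(row(-.076,-.082,.12))
E
```

```text
Traceback (most recent call last):
IndexError: index -1 is out of bounds for axis 0 with size 0
```

```bash
python3 -m creep '[[-1,-17,-14,5,0,0,0],[-1,-34,-28,10,0,0,0],[-1,-51,-42,30,0,0,0],[-1,-68,-56,55,0,0,0],[-1,-85,-70,80,0,0,0],[-1,-106,-81,105,0,0,0],[-1,-106,-81,109,0,0,0],[-1,-106,-81,109,0,0,0]]'
python3 - <<'E'
from h import *
print(row(-.076,-.082,.044))
for cam in ("wrist","scene"): rgb,d,M=shot(cam,cam+"3")
E
```

```text
time_s: 7.23
tcp_pos: [0.5153, -0.1008, 0.3002]
ee_rot: [[-0.999, 0.036, -0.006], [0.036, 0.999, -0.0], [0.006, -0.001, -1.0]]
wrist_force: [0.1, 0.0, 0.3]
gripper_width: 0.004
gripper_force: 0.0
(array([-0.2, -0.1, 74. ]), 'turn z', np.float64(-0.14))
```

View pics/wrist3.png

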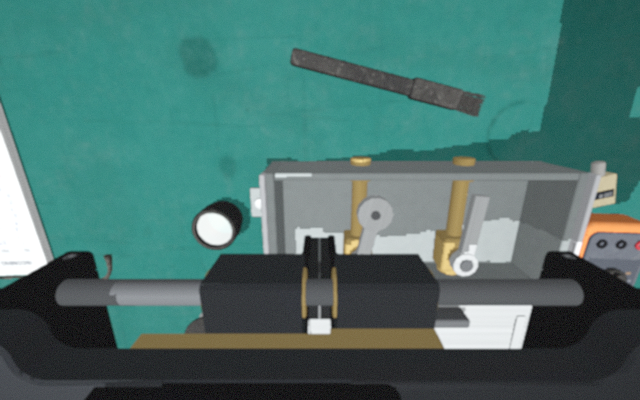

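The wrist view shows the disc at (375,214), with the closed fingers at (318,250) on its right flank (box -y). The plain handle is at (470,230). I'll measure the disc, then go down.

```bash
python3 - <<'E'
from h import *
rgb,d,M=shot("wrist"); P=cloud(d,M)
for uv,z in(((375,214),.054),((466,264),.054)): p=onplane(uv,z,M); print(np.round(box(p),1),np.round(P[uv[1]-4:uv[1]+5,uv[0]-4:uv[0]+5,2].mean(),3))
print("pipe z",np.round(P[192:196,357:363,2],3)[0], np.round(P[192:198,456:462,2].max(),3))
for th in np.arange(.1,1.65,.1): print(round(th,2),np.round(fc(th),1))
E
python3 -m creep '[[-1,0,0,20,0,0,0],[-1,0,0,40,0,0,0],[-1,0,0,55,0,0,0],[-1,0,0,65,0,0,0],[-1,0,0,74,0,0,0],[-1,0,0,75,0,0,0],[-1,0,0,75,0,0,0]]'
python3 -c "
from h import *
s=r.sense();print(box(s['tcp_pos']))"
```

```text
[-75.  -33.3] 0.054
[-28.   49.9] 0.054
pipe z [0.028 0.029 0.028 0.028 0.029 0.027] nan
0.1 [-76.3 -71.1]
0.2 [-77.  -66.2]
0.3 [-79.8 -61.1]
0.4 [-82.1 -56.1]
0.5 [-83.8 -51.2]
0.6 [-85.1 -46.3]
0.7 [-83.4 -41.6]
0.8 [-81.2 -37. ]
0.9 [-78.6 -32.7]
1.0 [-75.6 -28.7]
1.1 [-72.1 -22.4]
1.2 [-68.4 -16.4]
1.3 [-64.3 -10.9]
1.4 [-59.9  -5.7]
1.5 [-55.4  -1. ]
1.6 [-50.6   2.4]
time_s: 7.97
tcp_pos: [0.5153, -0.1001, 0.2283]
ee_rot: [[-0.999, 0.033, 0.001], [0.033, 0.999, -0.0], [-0.001, -0.0, -1.0]]
wrist_force: [0.4, -0.1, 0.5]
gripper_width: 0.005
gripper_force: 0.0
[-75.73773059 -81.16489829]
```

```bash
python3 -m creep '[[-1,1,6,5,0,0,0],[-1,1,15,5,0,0,0],[-1,4,20,5,0,0,0],[-1,6,25,5,0,0,0],[-1,8,30,5,0,0,0],[-1,9,35,5,0,0,0],[-1,7,40,5,0,0,0],[-1,5,44,5,0,0,0]]'
python3 -c "
from h import *
s=r.sense();print(box(s['tcp_pos']),s['tcp_pos'][2]-.182)
rgb,d,M=shot('wrist','wrist4')
for c in vision.find_in('wrist','tagged_end')[:1]: print(c,box(onplane(c['uv'],.052,M)))"
```

```text
time_s: 8.63
tcp_pos: [0.5113, -0.0559, 0.223]
ee_rot: [[-0.999, 0.034, -0.002], [0.034, 0.999, -0.0], [0.002, -0.0, -1.0]]
wrist_force: [-1.5, -2.6, 2.5]
gripper_width: 0.008
gripper_force: 1.6
[-81.26399053 -37.08793931] 0.04097195025450451
{'uv': [315.0, 321.5], 'conf': 0.78} [-37.65169452 -38.49076401]
```

View pics/wrist4.png

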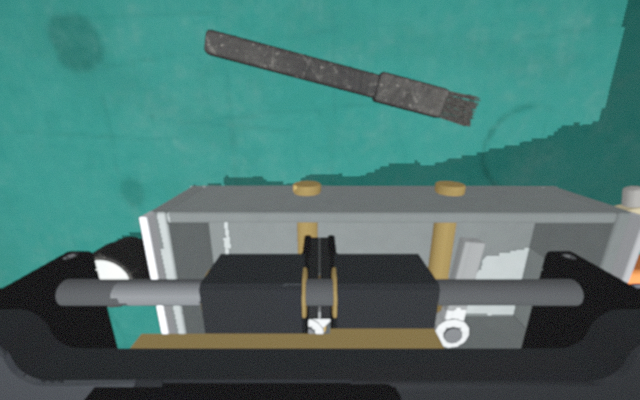

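The disc is now hidden behind the fingers and there is a contact force of about 3 N; the plain handle at (465,270) hasn't moved. I'll continue along the arc.

```bash
python3 -m creep '[[-1,-2.5,4.5,0,0,0,0],[-1,-5.5,8.5,0,0,0,0],[-1,-9,14,0,0,0,0],[-1,-12.5,20,0,0,0,0],[-1,-16.5,25.5,0,0,0,0],[-1,-21,31,0,0,0,0],[-1,-25.5,35,0,0,0,0],[-1,-29,38,0,0,0,0]]'
python3 -c "
from h import *
s=r.sense();print(box(s['tcp_pos']),s['tcp_pos'][2]-.182)
shot('scene','scene5')"
```

```text
time_s: 9.4
tcp_pos: [0.5405, -0.019, 0.2217]
ee_rot: [[-0.999, 0.034, -0.009], [0.034, 0.999, -0.002], [0.008, -0.002, -1.0]]
wrist_force: [-9.2, -4.0, 2.8]
gripper_width: 0.004
gripper_force: 4.1
[-53.27528251   0.71106652] 0.039685494457226994
```

```bash
python3 -m creep '[[-1,-1,0,0,0,0,0],[-1,-2,0,0,0,0,0],[-1,-3,0,0,0,0,0],[-1,-3,0,0,0,0,0]]'
python3 - <<'E'
from h import *
s=r.sense();print(box(s['tcp_pos']))
rgb,d,M=shot('scene','scene5'); cv2.imwrite("pics/c5.png",cv2.resize(rgb[110:270,230:420,::-1],None,fx=3.5,fy=3.5,interpolation=3))
E
```

```text
time_s: 9.78
tcp_pos: [0.5416, -0.0191, 0.2214]
ee_rot: [[-0.999, 0.035, -0.013], [0.035, 0.999, -0.001], [0.013, -0.001, -1.0]]
wrist_force: [-12.4, 1.5, 5.7]
gripper_width: 0.005
gripper_force: 6.2
[-52.16168967   0.68907483]
```

View pics/c5.png

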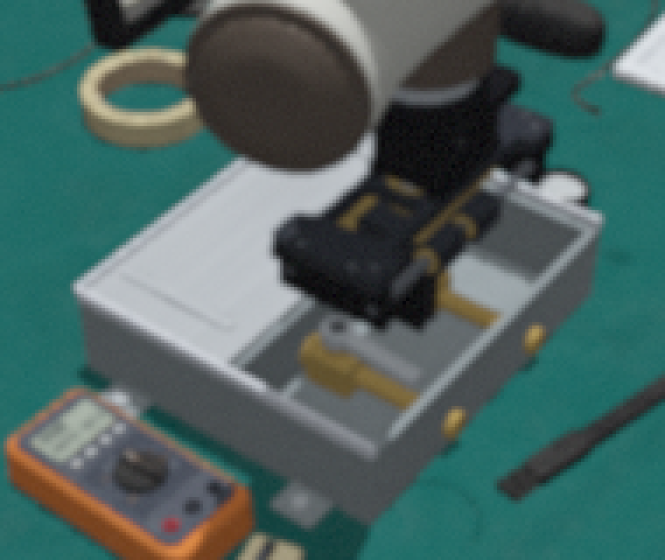

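The force has risen to 12 N at the predicted shut position (x -52), and the plain handle hasn't moved. I'll back off to the front, go up and check.

```bash
python3 -m creep '[[-1,4,0,0,0,0,0],[-1,12,0,0,0,0,0],[-1,22,0,0,0,0,0],[-1,25,0,-10,0,0,0],[-1,25,0,-40,0,0,0],[-1,25,0,-80,0,0,0],[-1,45,0,-120,0,0,0],[-1,80,0,-160,0,0,0]]'
python3 -m creep '[[-1,35,0,-5,0,0,0],[-1,70,0,-10,0,0,0],[-1,90,0,-10,0,0,0],[-1,90,0,-10,0,0,0],[-1,90,0,-10,0,0,0]]'
python3 - <<'E'
from h import *
for cam in("top","scene"):
    rgb,d,M=shot(cam,cam+"6"); P=cloud(d,M)
    for t in("tagged_end","plain_end","tagged_handle"):
        for c in vision.find_in(cam,t)[:1]: print(cam,t,round(c["conf"],2),np.round(box(onplane(c["uv"],.05,M))))
    q=P.reshape(-1,3); tab=q[(q[:,2]>.076)&(q[:,2]<.09)&(abs(q[:,0]-.6)<.06)&(abs(q[:,1]+.02)<.1)]; print("tab",box(np.median(tab,0)))
    for t in("multimeter","solder_spool","loupe","cal_load","brush"):
        for c in vision.cut_out(cam,t)[:1]: print(t,np.round(np.nanmedian(P[c["region"]],0),3))
    if cam=="top": cr=cv2.resize(rgb[125:240,285:420,::-1],None,fx=2.9,fy=2.9,interpolation=3)
    else: b=cv2.resize(rgb[130:260,245:405,::-1],(400,334),interpolation=3)
cv2.imwrite("pics/c6.png",np.hstack([cv2.resize(cr,(392,334)),b]))
E
```

```text
time_s: 10.5
tcp_pos: [0.4756, -0.0164, 0.3754]
ee_rot: [[-0.999, 0.033, 0.006], [0.033, 0.999, 0.001], [-0.006, 0.001, -1.0]]
wrist_force: [0.9, 0.0, 0.6]
gripper_width: 0.006
gripper_force: 0.0
time_s: 10.92
tcp_pos: [0.3837, -0.0138, 0.3834]
ee_rot: [[-0.999, 0.033, 0.005], [0.033, 0.999, 0.002], [-0.005, 0.002, -1.0]]
wrist_force: [0.4, -0.8, -0.1]
gripper_width: 0.005
gripper_force: 0.0
top tagged_end 0.75 [-32. -20.]
top tagged_handle 0.54 [-31.  -8.]
tab [5.93734093 1.76081905]
multimeter [0.607 0.17  0.032]
solder_spool [ 0.645 -0.212  0.045]
loupe [ 0.531 -0.198  0.033]
cal_load [0.512 0.166 0.012]
brush [ 0.595 -0.021  0.061]
scene tagged_end 0.55 [-32. -17.]
scene plain_end 0.5 [-62.  58.]
scene tagged_handle 0.74 [-15. 222.]
tab [4.29752509 4.06995483]
multimeter [ 0.641 -0.208  0.045]
solder_spool [ 0.641 -0.208  0.045]
loupe [ 0.529 -0.199  0.034]
cal_load [0.508 0.169 0.013]
brush [ 0.413 -0.014  0.01 ]
```

View pics/c6.png

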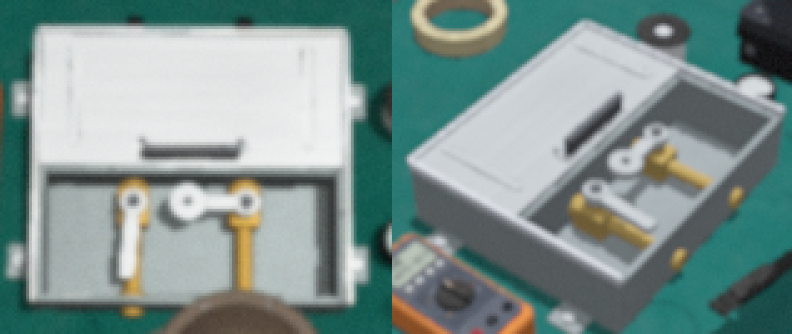

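The tagged handle is square across its pipe, with the disc at (185,202) and the pivot at (245,202). The cover is at its stop, and the plain handle and loose things haven't moved.

```bash
python3 -c "
from station import r
print(r.finish_job())"
```

```text
the job is handed in; nothing more can be done
None
```

I slid the cover back to its stop, pushed the disc-ended handle (the right-hand valve) fully shut, saw no change in the plain handle or the loose things in the final pictures, and handed the job in; no verdict was returned.

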